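# Clamp a sample jar in a self-centring holder by its slim ring

### The job

Stand the small sample jar (the smaller of the two lidded jars) upright in the round jar holder and let go of it, then turn the holder's slim knurled middle ring clockwise until its three jaws hold the jar snugly and evenly: about 9 newtons at each jaw, never more than 15, as the jar is fragile. Turn the ring without touching the fixed collars above and below it with the gripper, leave it clamped, let go, and leave the other things on the bench where they are.

Things in the scene. Friction and masses are not known exactly. Their poses are not given: they have to be found in the camera images.
- small_jar: the smaller of two clear lidded sample jars: upright cylinder 44 mm in diameter (lid and body alike), 60 mm high, 70 g; origin at the centre of its underside, z up. Take it round its upper part from above; it turns freely about its own axis, so its yaw does not matter
- large_jar: the larger lidded sample jar, 52 mm in diameter, 72 mm high, not to be moved; origin at the centre of its underside. The two jars may stand in each other's places
- holder: the jar holder, fixed to the bench: square grey foot 110 x 110 x 12 mm, on it a round body with, from below, a stout low fixed collar, the slim knurled dark ring, and a thinner fixed top collar; an open bore 57 mm wide runs down through all of them, in which the jar stands. Origin on its axis at the bench top, z up
- seat (a point): point on the holder's axis on the floor of its bore, 25 mm over the bench: the jar's underside comes to rest here, and its top then stands 85 mm over the bench, 21 mm over the top collar
- ring_centre (a point): point on the holder's axis at the mid-height of the slim knurled ring, 49 mm over the bench. The ring is 69 mm in diameter and 12 mm high (43 to 55 mm over the bench). Pinch it across its diameter from above, at any yaw: fingers reach down past the top collar (30.5 mm from the axis) and end between 40 and 50 mm over the bench
- collar_low: fixed aluminium collar just under the ring, 76 mm in diameter, its top 39 mm over the bench, that is 4 mm under the ring; origin as the holder's. Not to be touched by the gripper
- collar_top: fixed aluminium collar just over the ring, 61 mm in diameter (so the ring stands out 4 mm beyond it all round), bore 57 mm, from 57 to 64 mm over the bench; origin as the holder's. Not to be touched by the gripper
- grip_ring (a joint): angle of the slim ring: 0 fully open, grows clockwise seen from above to 1.5 rad; starts at 0 to 0.15; stays where left. Turning takes 0.30 N m of friction; once the jaws are on the jar each newton at each jaw adds 0.021 N m, so 9 N each shows as 0.19 N m over free turning (read in motion, or after equal small steps: at rest friction hides it). Touch to 9 N takes about 0.1 rad
- jaw_a: one of three jaws at equal angles low in the bore, in the low collar, 30 to 38 mm over the bench; they move in together, 7 mm for each radian of the ring. Each carries a smooth flat-faced black nylon shoe, set in or out by hand differently each time. Origin on the holder's axis at the bench when the ring is at 0 (so it does not tell where the shoe's face is), x outward
- jaw_b: the second jaw, as jaw_a. With the ring at 0 each shoe's face stands 25.5 to 30 mm from the axis, unknown where, so the ring angle at which all three meet the jar (radius 22 mm) lies between 0.5 and 1.15 rad and must be felt
- jaw_c: the third jaw, as jaw_a. The jar slides on the smooth floor and may be pushed 1 to 3 mm off centre as the jaws close
- weight_200: bystander: steel-grey calibration weight with a knob, 27 mm in diameter, 48 mm high
- timer: bystander: small white timer on edge, 24 x 66 x 62 mm
- petri: bystander: flat round dish, 84 mm in diameter, 12 mm high
- forceps: bystander: steel forceps lying flat, 132 mm long
- screwdriver: bystander: screwdriver lying flat, 179 mm long

How it is judged (in metres and radians):
On the way, in this order (a step that is already met when the one before it is completed fails the run):
1. the small jar stands upright on the floor of the holder's bore, let go of (horizontal distance between small_jar and seat below 0.008 m and z of small_jar in the frame of seat below 0.003 m and angle between small_jar's own z axis and vertical below 0.08 rad and contact force between the fingers and small_jar below 0.1 N), for 0.2 s.
2. the ring has been turned until each jaw presses on the jar with 5 N or more (contact force between each of jaw_a, jaw_b, jaw_c and small_jar above 5 N and horizontal distance between small_jar and seat below 0.005 m), for 0.2 s.
At the end, for the whole second after the job is handed in: the small jar stands upright (within 0.08 rad) on the floor of the bore (within 3 mm), within 5 mm of the holder's axis, at rest, and each of the three jaws still presses on it with at least 4.5 N (contact force between each of jaw_a, jaw_b, jaw_c and small_jar above 4.5 N and horizontal distance between small_jar and seat below 0.005 m and z of small_jar in the frame of seat below 0.003 m and angle between small_jar's own z axis and vertical below 0.08 rad and linear speed of small_jar below 0.01 m/s); the robot touches nothing.
It fails at once if a jaw presses on the jar with more than 15 N (contact force between any of jaw_a, jaw_b, jaw_c and small_jar above 15 N).
It fails at once if the gripper touches a fixed collar next to the ring with more than 2 N (contact force between any of the fingers, the arm and collar_top above 2 N or contact force between any of the fingers, the arm and collar_low above 2 N).
It fails at once if a bystander is moved by more than 20 mm (distance of any of large_jar, weight_200, timer, petri, forceps, screwdriver from where it was at the start of the episode above 0.02 m).
It also fails if it takes over 72 s, if anything falls off the work surface, if the arm or the gripper's body presses on something with over 40 N, if the wrist force passes 120 N, or if a joint passes its speed limit or range.

### The arm

A 6-joint arm with a two-finger parallel gripper is mounted at the origin on a cart in front of the work surface, level with it; the furniture and walls round the work are solid. World frame = base frame: x ahead of the robot, y to its left, z up, the work surface at z = 0. Lengths are in mm, angles in rad, forces in N, time in s.
With the tool pointing down it reaches from about 400 to 825 mm from the base axis. Payload 7 kg.
Tool frame: the origin (TCP) lies at the very end of the fingers, on their centre line; the grasp point (between the pads) lies 19 mm behind it; z points along the fingers, y is the direction in which the jaws open and shut (so a half turn about z gives the same grasp; the last joint's range is limited). The gripper opens to 88 mm and grips with 3 to 60 N. Pads are 19 mm wide; open, the fingers measure 130 mm over their backs; the gripper's body (78 mm by 193 mm) begins 47 mm behind the grasp point.
Start: joints at [1.483, 0.359, 0.012, 0, -1.224, -0.288], TCP at [247.743, 627.868, 226.561] pointing down, gripper open.
Joint ranges: [-3.07, 3.07], [-1.43, 2.12], [-1.02, 1.25], [-3.03, 1.67], [-3.05, -0], [-3.03, 3.03]. Speed limits (rad/s): [2.39, 2.39, 3.01, 3.14, 3.14, 3.14].

### API

Orientations are given as a unit quaternion [x, y, z, w].
In Python, from plant import bot gives the robot as it stands. Calls block until the motion is done:
- bot.move_ptp(position, orientation): joint-space move of the TCP to a pose.
- bot.line_to(position, velocity=150, ori=None): straight line of the TCP; ori=None keeps the orientation; velocity is the mean speed in mm/s.
- bot.move_joints(angles): joint-space move.
- bot.move_gripper(opening, force=None): finger opening in mm; force is the grip in N (None keeps the last); returns when the fingers have stopped.
- bot.pause(seconds).
- bot.solve_ik(position, orientation): joint angles nearest the present ones, or None.
- bot.read_state(): the state.
- bot.camera(name): name is "scene" or "top" or "wrist"; returns the picture (384x512x3 uint8, red, green, blue); there is no depth.
- bot.get_calibration(name): a dict with "fx", "fy", "cx", "cy" (pixels), "distortion" ([k1, k2, p1, p2, k3] as OpenCV has them; the pictures are not rectified), "view" (4x4, takes a point from world to camera coordinates); the wrist camera has in their place "T_tool_cam" (4x4, takes a point from camera to tool coordinates, whose origin is the TCP and whose axes are the flange's). Camera axes: x right, y up, looking along -z (the intrinsics and any distortion apply to the point x, -y, -z); pixel columns grow to the right and rows downward; lengths in mm; the calibration is good to about 2 mm. A picture is of the moment at which its call begins: read the wrist's pose just before it. get_calibration takes no time and is no camera call.
A pose or a line that the arm cannot do raises bot.Unreachable and nothing moves.
- bot.close_job(): hands the job in, once; it reports no verdict.
The state is a dict: "t": time; "joint_pos": joint angles; "qvel": joint speeds; "tau": joint torques, N m; "tcp_pos": TCP position; "eef_rot": TCP orientation; "contact_force": force on the tool from outside, world axes, zero at the start; "moment": the same for the moment, N m; "width": finger opening in mm.
Only numpy, scipy, OpenCV 4.12 (cv2) and the standard library are available. Lean on these libraries where they do the work, as an engineer would, in place of code of your own. Each camera call takes 0.05 s, during which the arm holds its last target.

## Working session

There is one attempt and no reset: what is moved stays moved. The work goes in short steps, each a Python script; the robot and the scene stay as the last script left them, time stands still between calls to the robot, and variables do not carry over. Pictures are saved under pics/ and viewed, and the job is handed in when it is done.

```bash
ls; mkdir -p pics; python3 - <<'E'
from plant import bot
import cv2, numpy as np
s=bot.read_state(); print(s)
for n in ["scene","top","wrist"]:
    im=bot.camera(n); cv2.imwrite(f"pics/{n}0.png",im[:,:,::-1])
    print(n,bot.get_calibration(n))
E
```

```text
pics
{'t': 0.0, 'joint_pos': array([ 1.48309568e+00,  3.59411647e-01,  1.10296005e-02, -3.65105323e-04,
       -1.22414494e+00, -2.88109869e-01]), 'qvel': array([-0.00165338, -0.00066108, -0.0017604 ,  0.0012753 ,  0.0013486 ,
        0.00013402]), 'tau': array([ 1.69017716e-03, -5.82713985e+01,  2.93038934e+01,  6.99707463e+00,
        6.87621126e-03, -1.53871306e-04]), 'tcp_pos': array([247.5741167 , 627.39518454, 225.59128019]), 'eef_rot': array([ 9.82385693e-01, -1.86862441e-01, -8.42141395e-05,  8.78157132e-04]), 'contact_force': array([ 0.49519748, -0.26676535,  0.37972482]), 'moment': array([-0.0288531 , -0.03030387,  0.00447293]), 'width': 87.69507517331839}
scene {'fx': 387.3552900500804, 'fy': 387.3552900500804, 'cx': 252.81695173654882, 'cy': 188.30285565275742, 'distortion': array([-0.03212564,  0.        ,  0.        ,  0.        ,  0.        ]), 'view': array([[ 6.37507887e-01, -7.70333868e-01, -1.30163648e-02,
        -3.58705958e+02],
       [ 4.44574484e-01,  3.54014891e-01,  8.22816495e-01,
        -2.96350759e+02],
       [-6.29235426e-01, -5.30338749e-01,  5.68158
[... 511 characters left out ...]
705e-01, -2.51060231e-02,  9.78719990e-01,
        -1.08874678e+03],
       [ 0.00000000e+00,  0.00000000e+00,  0.00000000e+00,
         1.00000000e+00]])}
wrist {'fx': 303.887996399183, 'fy': 303.887996399183, 'cx': 256.31216715758103, 'cy': 188.7181476455471, 'distortion': array([0.01984377, 0.        , 0.        , 0.        , 0.        ]), 'T_tool_cam': array([[-5.84829369e-04,  9.55618616e-01,  2.94606039e-01,
         7.93716800e+01],
       [ 9.99999784e-01,  4.70802665e-04,  4.57972455e-04,
        -2.04361061e-01],
       [ 2.98945695e-04,  2.94606244e-01, -9.55618685e-01,
        -1.57655150e+02],
       [ 0.00000000e+00,  0.00000000e+00,  0.00000000e+00,
         1.00000000e+00]])}
```

View pics/scene0.png

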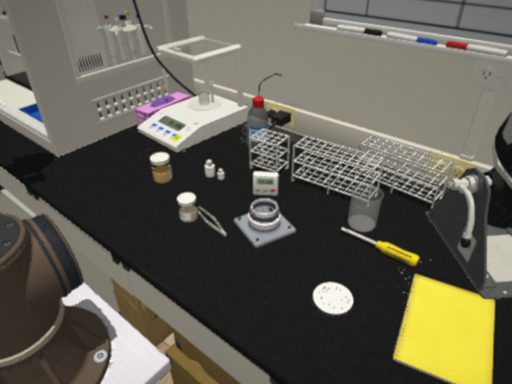

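View pics/top0.png

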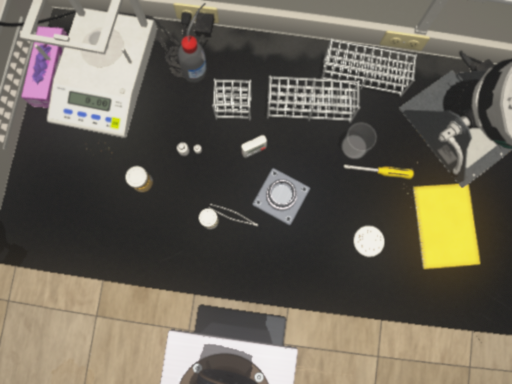

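View pics/wrist0.png

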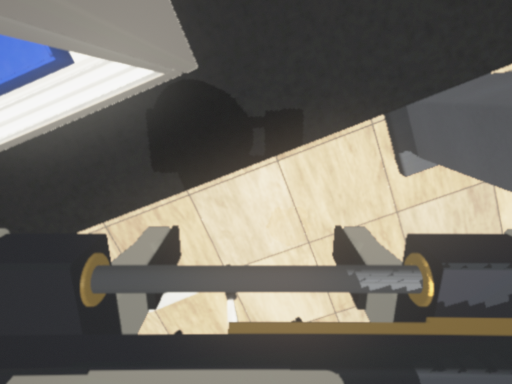

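```bash
cat > h.py <<'E'
import cv2, numpy as np
from plant import bot
from scipy.spatial.transform import Rotation as R
def K(c): return np.array([[c['fx'],0,c['cx']],[0,c['fy'],c['cy']],[0,0,1]])
def view(name,st=None):
    c=bot.get_calibration(name)
    if name!='wrist': return c,np.array(c['view'])
    T=np.eye(4); T[:3,:3]=R.from_quat(st['eef_rot']).as_matrix(); T[:3,3]=st['tcp_pos']
    return c,np.linalg.inv(T@c['T_tool_cam'])
def ray(name,uv,st=None):
    c,V=view(name,st)
    p=cv2.undistortPoints(np.array([[uv]],float),K(c),np.array(c['distortion']))[0,0]
    d=V[:3,:3].T@np.array([p[0],-p[1],-1.]); o=-V[:3,:3].T@V[:3,3]
    return o,d
def onz(name,uv,z,st=None):
    o,d=ray(name,uv,st); return o+d*(z-o[2])/d[2]
def proj(name,P,st=None):
    c,V=view(name,st); q=V[:3,:3]@np.array(P,float)+V[:3,3]
    return cv2.projectPoints(np.array([[q[0],-q[1],-q[2]]]),np.zeros(3),np.zeros(3),K(c),np.array(c['distortion']))[0].ravel()
E
python3 - <<'E'
import cv2
t=cv2.imread('pics/top0.png'); s=cv2.imread('pics/scene0.png')
a=cv2.resize(t[130:250,110:310],None,fx=4,fy=4,interpolation=cv2.INTER_CUBIC)
b=cv2.resize(s[140:260,140:310],None,fx=4,fy=4,interpolation=cv2.INTER_CUBIC)
cv2.imwrite('pics/tc.png',a); cv2.imwrite('pics/sc.png',b)
from h import *
for n,p,z in [('amber',(137,176),72),('white',(208,217),60),('holder',(282,193),64)]:
    print(n,onz('top',p,z))
for n,p,z in [('amber',(160,158),72),('white',(187,199),60),('holder',(264,207),64)]:
    print(n,onz('scene',p,z))
E
```

```text
amber [505.60812019 285.80911651  72.        ]
white [432.01093533  99.46310451  60.        ]
holder [514.13641469 -69.5334251   64.        ]
amber [499.72654425 276.52831747  72.        ]
white [426.87068936  89.74757959  60.        ]
holder [512.47977531 -75.74805286  64.        ]
```

View pics/tc.png

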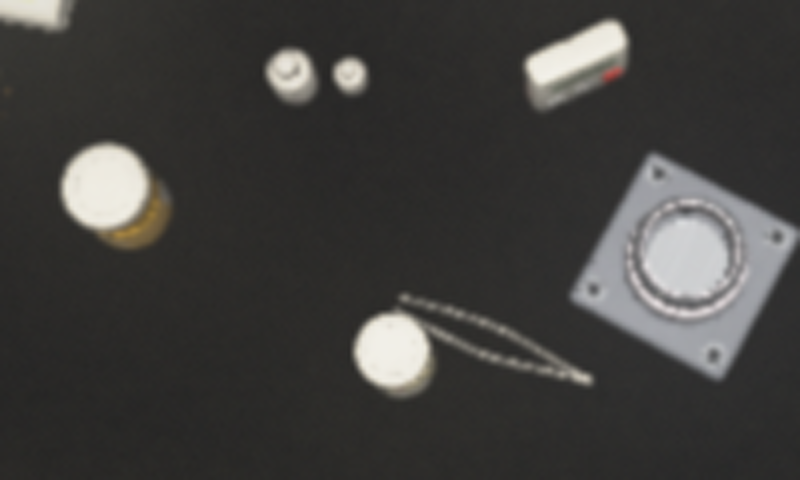

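View pics/sc.png

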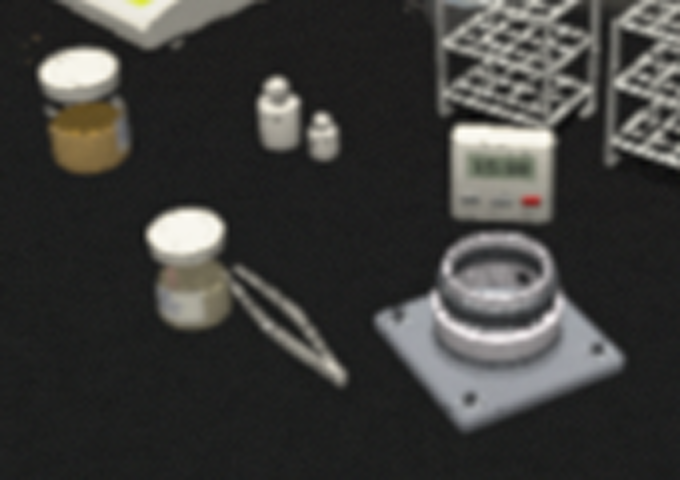

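```bash
python3 - <<'E'
from h import *
for n,boxes in [('top',{'amber':(120,160,160,200),'white':(190,200,226,235)}),('scene',{'amber':(145,148,178,168),'white':(172,188,202,208)})]:
    im=cv2.imread(f'pics/{n}0.png')
    for k,(x0,y0,x1,y1) in boxes.items():
        c=im[y0:y1,x0:x1].astype(int)
        m=((c.min(2)>165)).astype(np.uint8)
        cs,_=cv2.findContours(m,cv2.RETR_EXTERNAL,cv2.CHAIN_APPROX_NONE)
        b=max(cs,key=cv2.contourArea); e=cv2.fitEllipse(b)
        mm=cv2.moments(m[:,:]*0+cv2.drawContours(np.zeros_like(m),[b],-1,1,-1),True)
        u=(mm['m10']/mm['m00']+x0,mm['m01']/mm['m00']+y0)
        p60=onz(n,u,60); D,V=bot.get_calibration(n),None
        c2,V=view(n); dep=-(V[:3,:3]@p60+V[:3,3])[2]
        print(n,k,u,e[1],'diam mm',(np.array(e[1])+1)*dep/c2['fx'],p60, onz(n,u,72))
# foot corners of holder in top
im=cv2.imread('pics/top0.png')
c=im[165:228,248:315]; hsv=cv2.cvtColor(c,cv2.COLOR_BGR2HSV)
m=(c.max(2)>85).astype(np.uint8); m=cv2.morphologyEx(m,cv2.MORPH_OPEN,np.ones((3,3)))
cs,_=cv2.findContours(m,cv2.RETR_EXTERNAL,cv2.CHAIN_APPROX_NONE); b=max(cs,key=cv2.contourArea)
r=cv2.minAreaRect(b); print(r); u=(r[0][0]+248,r[0][1]+165); print('holder top foot',onz('top',u,12),[onz('top',(q[0]+248,q[1]+165),12)[:2] for q in cv2.boxPoints(r)])
im=cv2.imread('pics/scene0.png')
x0,y0=230,190;c=im[y0:250,x0:300]
E
```

```text
top amber (135.78328173374612, 176.30959752321982) (18.763032913208008, 20.101686477661133) diam mm [48.38811463 51.66569467] [506.63375281 292.13312342  60.        ] [504.43619806 288.63526431  72.        ]
top white (207.58467741935485, 217.2741935483871) (16.903791427612305, 16.935962677001953) diam mm [43.06051923 43.1378945 ] [431.21470612 100.35127687  60.        ] [429.82917719  98.91830481  72.        ]
scene amber (159.0935251798561, 156.9928057553957) (8.212347984313965, 18.587413787841797) diam mm [25.84939638 54.96132191] [514.02230127 300.83442653  60.        ] [501.72568433 282.87623538  72.        ]
scene white (185.9235668789809, 197.8343949044586) (10.106913566589355, 17.396812438964844) diam mm [26.49622469 43.88672632] [428.47336358  95.28717724  60.        ] [418.07200626  81.88270014  72.        ]
((32.89809036254883, 30.85350227355957), (44.05440139770508, 43.415924072265625), 28.610458374023438)
holder top foot [516.36513377 -69.41590189  12.        ] [array([484.39643967,   2.19158019]), array([589.78664143, -36.89137008]), array([ 548.60178005, -141.73083682]), array([ 444.75315198, -101.18289694])]
```

```bash
cat >> h.py <<'E'
def down(th):  # tool z down, tool x at world yaw th
    x=np.array([np.cos(th),np.sin(th),0]); z=np.array([0,0,-1.]); y=np.cross(z,x)
    return R.from_matrix(np.c_[x,y,z]).as_quat()
def snap(name,fn):
    st=bot.read_state(); im=bot.camera(name); cv2.imwrite('pics/'+fn,im[:,:,::-1]); return st,im
E
python3 - <<'E'
from h import *
q=bot.solve_ik([430,98,160],down(-1.57)); print(q)
bot.move_ptp([430,98,160],down(-1.57)); st,im=snap('wrist','w1.png'); print(st['t'],st['tcp_pos'],st['eef_rot'],st['joint_pos'],st['contact_force'],st['moment'])
print(proj('wrist',[430,98,60],st))
E
```

```text
[ 0.6740012   0.02458722 -0.57648188  0.         -0.96972723 -0.67320487]
2.1833 [430.4160936   98.80888733 160.14980539] [ 7.07831172e-01 -7.06381615e-01  8.28051711e-05 -1.97232705e-04] [ 6.75051706e-01  2.51934493e-02 -5.75520825e-01  1.46408260e-04
 -9.69671630e-01 -6.73084502e-01] [ 0.21347395 -0.50967703  0.65476312] [ 0.01552672 -0.08702559  0.03224553]
[256.38371257 187.82191746]
```

View pics/w1.png

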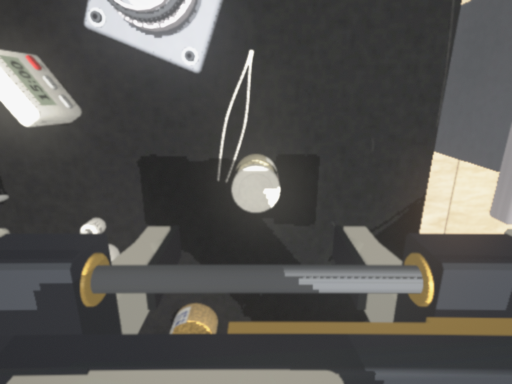

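```bash
python3 - <<'E'
from h import *
bot.move_ptp([516,-70,170],down(-1.57)); st,im=snap('wrist','w2.png'); np.save('st2.npy',st,allow_pickle=True)
print(st['t'],st['tcp_pos'],st['joint_pos'],st['contact_force'],st['moment'])
print(proj('wrist',[516,-70,64],st))
for y in (0.6,0.9,1.2): print(y,[None if (q:=bot.solve_ik([516,-70,z],down(-1.57+y))) is None else q.round(2) for z in(46,120)])
# lid
im=cv2.imread('pics/w1.png'); c=im[140:230,215:300]; h=cv2.cvtColor(c,cv2.COLOR_BGR2GRAY)
m=(h>120).astype(np.uint8); m=cv2.morphologyEx(m,cv2.MORPH_OPEN,np.ones((5,5)))
cs,_=cv2.findContours(m,cv2.RETR_EXTERNAL,cv2.CHAIN_APPROX_NONE)
for b in cs: print(cv2.boundingRect(b),cv2.contourArea(b),cv2.minEnclosingCircle(b),cv2.fitEllipse(b) if len(b)>5 else 0)
cv2.imwrite('pics/w1c.png',np.hstack([cv2.resize(c,None,fx=4,fy=4),cv2.cvtColor(cv2.resize(m*255,None,fx=4,fy=4),8)]))
cv2.imwrite('pics/w2c.png',cv2.resize(cv2.imread('pics/w2.png')[80:270,160:360],None,fx=3,fy=3,interpolation=2))
E
```

```text
3.0167 [516.00040163 -70.16818995 169.61204949] [ 2.41941075e-01  1.52420497e-01 -4.06281706e-01 -1.50193280e-04
 -1.01281539e+00 -2.41845755e-01] [-0.03009472  0.21999643  0.38127298] [ 0.13265391 -0.0569866  -0.03172274]
[255.79423888 187.11351259]
0.6 [array([ 0.24,  0.3 , -0.55,  0.  , -0.72,  0.36]), array([ 0.24,  0.2 , -0.47,  0.  , -0.9 ,  0.36])]
0.9 [array([ 0.24,  0.3 , -0.55,  0.  , -0.72,  0.66]), array([ 0.24,  0.2 , -0.47,  0.  , -0.9 ,  0.66])]
1.2 [array([ 0.24,  0.3 , -0.55,  0.  , -0.72,  0.96]), array([ 0.24,  0.2 , -0.47,  0.  , -0.9 ,  0.96])]
(17, 14, 49, 59) 2136.5 ((40.5, 43.120689392089844), 29.227903366088867) ((40.77619171142578, 44.35514831542969), (47.16497802734375, 58.53900146484375), 0.07380199432373047)
```

View pics/w1c.png

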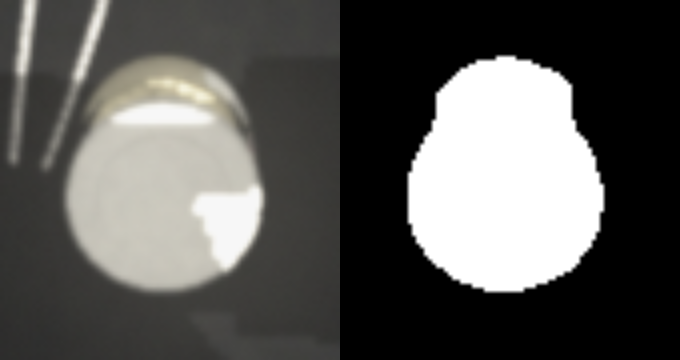

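View pics/w2c.png

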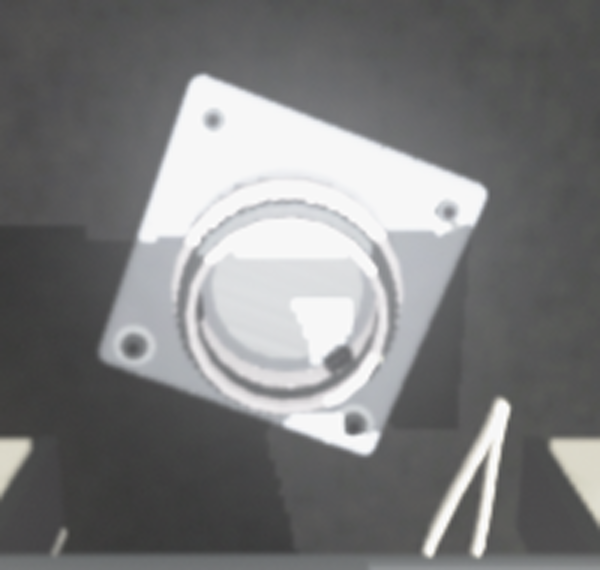

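```bash
python3 - <<'E'
from h import *
from scipy.optimize import least_squares
st2=np.load('st2.npy',allow_pickle=True).item()
def fit(P,r=None):
    P=np.array(P)[:,:2]
    f=lambda a: np.hypot(*(P-a[:2]).T)-(a[2] if r is None else r)
    s=least_squares(f,list(P.mean(0))+([30] if r is None else [])); return s.x.round(2),s.fun.round(1)
# edge points found radially on w2 : inside dark gap/outer rim
pts=[(186,310),(388,310),(287,413),(215,385),(358,385)]
P=[onz('wrist',(160+(a+.5)/3-.5,80+(b+.5)/3-.5),64,st2) for a,b in pts]; print('collar',fit(P),fit(P,30.5))
c=[onz('wrist',(160+a/3,80+b/3),12,st2)[:2] for a,b in [(195,70),(490,188),(374,457),(98,357)]]
print('foot',np.mean(c,0),[np.linalg.norm(c[i]-c[i-1]).round(1) for i in range(4)])
# lid, using contour lower half
st=dict(tcp_pos=np.array([430.416,98.809,160.150]),eef_rot=np.array([0.70783117,-0.70638161,8.28e-5,-1.97e-4]))
im=cv2.imread('pics/w1.png'); cc=im[140:230,215:300]; h=cv2.cvtColor(cc,cv2.COLOR_BGR2GRAY)
m=(h>120).astype(np.uint8); m=cv2.morphologyEx(m,cv2.MORPH_OPEN,np.ones((5,5)))
b=max(cv2.findContours(m,0,1)[0],key=cv2.contourArea)[:,0]; b=b[b[:,1]>38]
P=[onz('wrist',(215+x,140+y),60,st) for x,y in b]; print('lid',fit(P)[0],fit(P,22)[0])
E
```

```text
collar (array([516.47, -70.96,  30.49]), array([-0.1,  0. , -0.1,  0.1, -0. ])) (array([516.47, -70.96]), array([-0.1,  0. , -0.1,  0.1, -0. ]))
foot [515.34984158 -71.28738562] [np.float64(108.0), np.float64(108.0), np.float64(108.3), np.float64(109.5)]
lid [430.54  99.64  21.46] [430.55  99.06]
```

```bash
python3 - <<'E'
from h import *
bot.move_ptp([516.4,-71,170],down(1.45)); st,im=snap('wrist','w3.png'); np.save('st3.npy',st,allow_pickle=True)
print(st['t'],st['tcp_pos'],st['joint_pos'])
cv2.imwrite('pics/w3c.png',cv2.resize(im[80:270,160:360,::-1],None,fx=3,fy=3,interpolation=2))
E
```

```text
5.625 [516.42029012 -70.87376595 170.0146096 ] [ 2.40416368e-01  1.52406488e-01 -4.05335371e-01 -4.15778541e-06
 -1.01301054e+00  2.78009139e+00]
```

View pics/w3c.png

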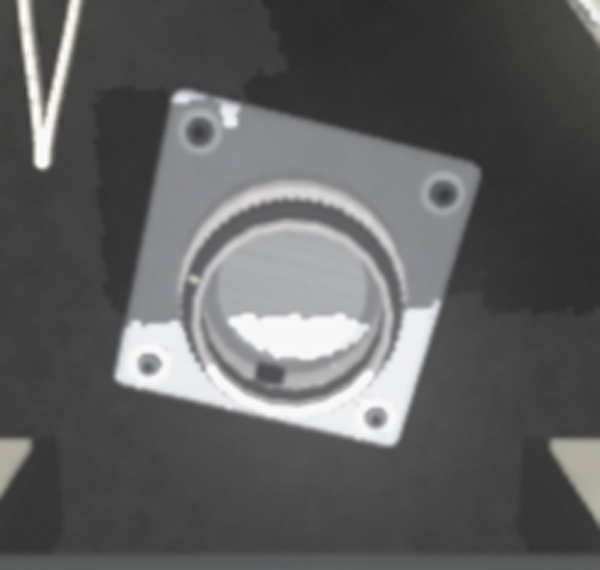

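```bash
python3 - <<'E'
from h import *
from scipy.optimize import least_squares
st=np.load('st3.npy',allow_pickle=True).item()
def fit(P):
    P=np.array(P)[:,:2]
    s=least_squares(lambda a: np.hypot(*(P-a[:2]).T)-a[2],list(P.mean(0))+[30]); return s.x.round(2),s.fun.round(1)
pts=[(193,315),(396,315),(294,217),(294,417),(222,387),(366,387)]
P=[onz('wrist',(160+(a+.5)/3-.5,80+(b+.5)/3-.5),64,st) for a,b in pts]; print('collar',fit(P))
c=[onz('wrist',(160+a/3,80+b/3),12,st)[:2] for a,b in [(170,86),(484,167),(400,449),(112,380)]]
print('foot',np.mean(c,0),[np.linalg.norm(c[i]-c[i-1]).round(1) for i in range(4)])
E
```

```text
collar (array([517.37, -69.71,  31.02]), array([-0.4, -0.3,  0.4,  0.5, -0. , -0.1]))
foot [516.99856474 -69.88922791] [np.float64(107.9), np.float64(110.1), np.float64(108.7), np.float64(110.7)]
```

```bash
python3 - <<'E'
from h import *
d=down(-1.57)
bot.move_ptp([430.8,99.5,110],d)
bot.line_to([430.8,99.5,46],100)
bot.move_gripper(40,12); s=bot.read_state(); print(s['t'],s['tcp_pos'],s['width'],s['contact_force'])
bot.line_to([430.8,99.5,110],120); bot.pause(.2)
s=bot.read_state(); print(s['t'],s['tcp_pos'],s['width'],s['contact_force'])
st,im=snap('wrist','w4.png'); snap('scene','s4.png')
E
```

```text
10.2 [430.93165927  99.57243562  46.03658313] 41.82316227258277 [-0.22319917  0.32199604  0.92201181]
11.0833 [430.31615545  99.15531628 109.17886917] 42.242751259979435 [ 1.03631268 -0.70539323 -0.15633357]
```

View pics/w4.png

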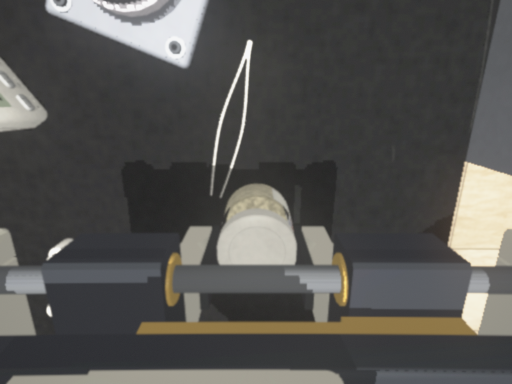

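View pics/s4.png

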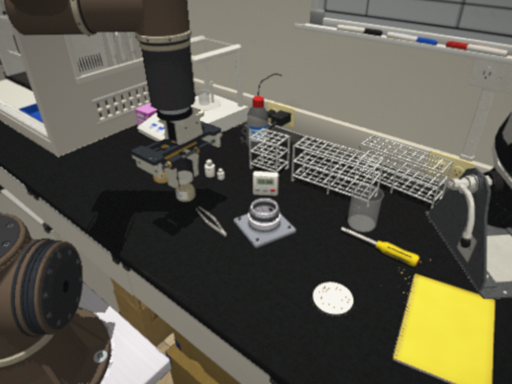

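```bash
python3 - <<'E'
from h import *
d=down(-1.57); s=bot.read_state(); p=s['tcp_pos']
print('exp lid centre',proj('wrist',p+[0,0,14],s),'side pts',proj('wrist',p+[22,0,14],s),proj('wrist',p+[-22,0,14],s),proj('wrist',p+[0,-22,14],s),proj('wrist',p+[0,-22,-46],s))
H=[516.5,-70.5]
bot.line_to([430.8,99.5,140],150)
bot.move_ptp([*H,140],d)
bot.line_to([*H,98],100)
bot.pause(.2); s=bot.read_state(); print(s['t'],s['tcp_pos'],s['width'],s['contact_force'])
snap('wrist','w5.png'); snap('scene','s5.png'); snap('top','t5.png')
a=cv2.imread('pics/s5.png')[150:260,210:320]; b=cv2.imread('pics/w5.png')
cv2.imwrite('pics/c5.png',np.hstack([cv2.resize(a,(384,384),interpolation=2),b[:,100:400]]))
E
```

```text
exp lid centre [255.5322585  252.40248005] side pts [213.88195251 252.43644926] [297.17247618 252.41582122] [255.50641396 213.60049169] [255.66286603 181.49944181]
13.0833 [517.00041389 -70.27106742  98.76236352] 41.94983490164449 [-1.02572941  0.80856699  0.10900239]
```

View pics/c5.png

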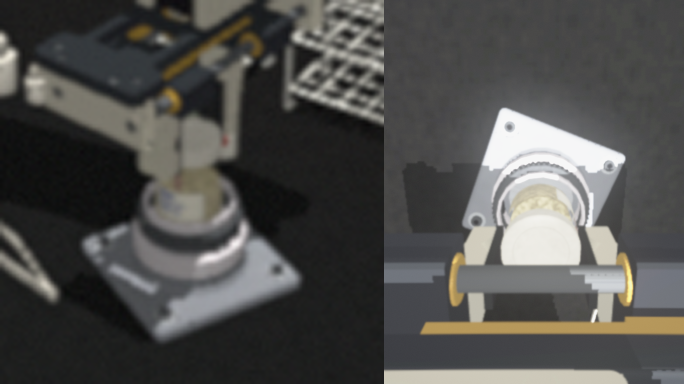

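```bash
python3 - <<'E'
from h import *
H=[516.3,-70.5]
bot.line_to([*H,76],60)
z=76
while z>69:
    z-=0.5; bot.line_to([*H,z],20); s=bot.read_state(); f=s['contact_force']
    print(z,s['t'],s['tcp_pos'].round(2),f.round(2))
    if f[2]>3 : break
E
```

```text
75.5 14.0 [516.5  -70.47  75.72] [-0.12  0.59 -0.69]
75.0 14.25 [516.31 -70.51  75.08] [ 0.32  0.26 -0.71]
74.5 14.5 [516.27 -70.51  74.48] [-0.53  0.03 -1.2 ]
74.0 14.75 [516.25 -70.51  73.95] [-0.07  0.26 -1.33]
73.5 15.0 [516.27 -70.53  73.45] [-0.3   0.31 -0.28]
73.0 15.25 [516.26 -70.5   72.97] [ 0.23 -0.05 -0.73]
72.5 15.5 [516.26 -70.51  72.46] [-0.15 -0.32 -0.6 ]
72.0 15.75 [516.31 -70.5   71.99] [-0.69  0.45 -0.85]
71.5 16.0 [516.28 -70.52  71.46] [-0.06 -0.34 -1.47]
71.0 16.25 [516.26 -70.52  70.98] [ 0.17 -0.08 -0.75]
70.5 16.5 [516.41 -70.49  70.57] [-0.58 -0.75  0.45]
70.0 16.75 [516.55 -70.5   70.45] [-1.81  0.15  4.89]
```

```bash
python3 - <<'E'
from h import *
H=[516.5,-70.5]
bot.line_to([516.5,-70.5,70.7],20)
bot.move_gripper(88); s=bot.read_state(); print(s['t'],s['tcp_pos'],s['width'],s['contact_force'])
bot.line_to([*H,150],150); bot.pause(.1)
st,im=snap('wrist','w6.png'); np.save('st6.npy',st,allow_pickle=True); snap('scene','s6.png')
print(st['t'],st['moment'],st['contact_force'])
a=cv2.imread('pics/s6.png')[150:260,210:320]
cv2.imwrite('pics/c6.png',np.hstack([cv2.resize(a,(384,384),interpolation=2),cv2.resize(im[80:240,180:340,::-1],(384,384),interpolation=2)]))
E
```

```text
17.925 [516.50119848 -70.49851758  70.68407825] 87.49257255413062 [ 0.14735943 -0.68676709  0.04832726]
18.7 [ 0.10561751 -0.07917039  0.04197809] [-0.53168787 -0.08499932  0.47090992]
```

View pics/c6.png

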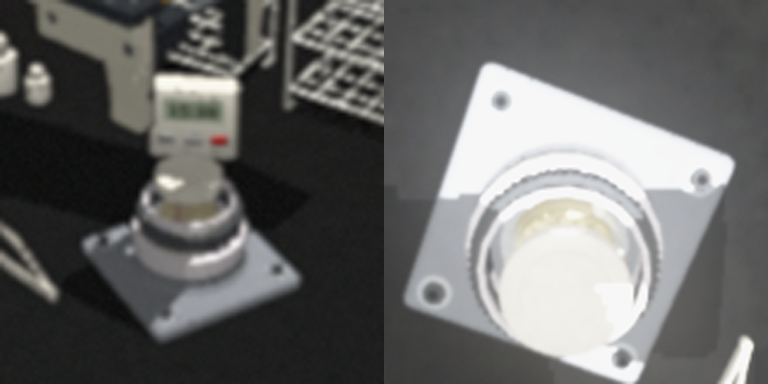

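```bash
python3 - <<'E'
from h import *
st=np.load('st6.npy',allow_pickle=True).item()
print('lid@85',onz('wrist',(255.8,200.4),85,st),onz('wrist',(255.8,200.4),60,st))
H=[516.5,-70.5]; d=down(-0.2)
bot.move_ptp([*H,120],d)
bot.line_to([*H,46],100); bot.pause(.3)
s=bot.read_state(); print(s['t'],s['tcp_pos'],s['joint_pos'],s['contact_force'],s['moment'])
bot.move_gripper(60,15); bot.pause(.2)
s=bot.read_state(); print(s['t'],s['tcp_pos'],s['width'],s['contact_force'],s['moment'])
E
```

```text
lid@85 [515.49964459 -72.39729249  85.        ] [515.49779544 -63.61955704  60.        ]
21.2333 [516.77321572 -70.4419167   46.45010317] [ 2.41121289e-01  3.02254969e-01 -5.48877168e-01  2.09209651e-05
 -7.18750897e-01  1.12962503e+00] [-0.47286213  0.87405733  0.14596414] [-0.05527166  0.02780857  0.0030047 ]
21.9167 [516.42195898 -70.76539708  46.06314794] 66.94743959624478 [-0.26799902 -4.79590202  0.71622842] [-1.47278082e+00 -5.12562630e-04  1.87122086e-01]
```

```bash
python3 - <<'E'
from h import *
for y in (-70.9,-71.2):
    bot.line_to([516.5,y,46],10); bot.pause(.3)
    f=[];m=[]
    for i in range(6):
        s=bot.read_state(); f.append(s['contact_force']); m.append(s['moment']); bot.pause(.02)
    print(s['t'],y,s['tcp_pos'],s['width'],np.mean(f,0),np.mean(m,0),np.std(f,0),np.std(m,0))
E
```

```text
22.55 -70.9 [516.4623032  -70.83061317  46.02999375] 67.18314750965358 [-1.39123416 -0.58132792  2.48397363] [-0.28054525  0.50157502  0.20875283] [0.19604858 0.41798736 0.57362865] [0.021932   0.02003647 0.0299467 ]
23.2 -71.2 [516.48047505 -70.94962806  46.00290747] 67.17527022658925 [-2.7311631   4.24618259  4.11892288] [1.72217812 1.05628873 0.24213205] [0.56373305 0.39002819 0.34945274] [0.04053886 0.02165547 0.0243213 ]
```

```bash
cat >> h.py <<'E'
def turn(x,y,z,th):
    q=bot.solve_ik([x,y,z],down(th)); bot.move_joints(q); 
def meas(n=5,dt=.01):
    f=[];m=[]
    for i in range(n):
        s=bot.read_state(); f.append(s['contact_force']); m.append(s['moment']); bot.pause(dt)
    return s,np.mean(f,0),np.mean(m,0)
E
python3 - <<'E'
from h import *
bot.move_gripper(75); bot.line_to([516.6,-70.94,46],10); s,f,m=meas(); print('free',s['t'],s['tcp_pos'].round(2),f.round(2),m.round(3))
bot.move_gripper(60,50); bot.pause(.2); s,f,m=meas(); print('grip',s['t'],s['width'],s['tcp_pos'].round(2),f.round(2),m.round(3))
th=-0.2
for i in range(6):
    th-=0.05; turn(516.6,-70.94,46,th); s,f,m=meas()
    print(round(th,3),s['t'],s['tcp_pos'].round(2),s['joint_pos'][5].round(4),f.round(2),m.round(3),s['tau'][5].round(3),s['width'].round(2))
E
```

```text
free 23.925 [516.62 -70.96  46.01] [-0.05  0.22  0.07] [-0.025 -0.018  0.002]
grip 24.4917 66.68304763087899 [516.6  -70.89  45.99] [-0.12  0.62  0.2 ] [0.103 0.03  0.201]Traceback (most recent call last):
  File "<stdin>", line 7, in <module>
AttributeError: 'float' object has no attribute 'round'
```

```bash
python3 - <<'E'
from h import *
def rep(th):
    s,f,m=meas()
    print(round(th,3),round(float(s['t']),2),s['tcp_pos'].round(2),round(float(s['joint_pos'][5]),4),f.round(2),m.round(3),round(float(s['tau'][5]),3),round(float(s['width']),2),flush=True)
th=-0.25; rep(th)
for i in range(5):
    th-=0.05; turn(516.6,-70.94,46,th); rep(th)
E
```

```text
-0.25 24.82 [516.62 -70.9   46.  ] 1.0816 [0.14 0.83 0.27] [ 0.225 -0.009 -0.302] 0.253 66.59
-0.3 25.12 [516.64 -70.88  46.01] 1.0322 [0.27 1.44 0.58] [ 0.368 -0.016 -0.303] 0.177 66.39
-0.35 25.41 [516.64 -70.87  46.01] 0.9826 [-0.15  1.93  0.34] [ 0.585 -0.004 -0.291] 0.183 66.55
-0.4 25.7 [516.65 -70.85  46.01] 0.9326 [-0.14  2.24  0.38] [ 0.786  0.001 -0.279] 0.185 66.64
-0.45 25.99 [516.65 -70.86  46.  ] 0.8827 [0.2  2.66 0.53] [ 0.969  0.022 -0.292] 0.185 66.35
-0.5 26.28 [516.65 -70.85  46.  ] 0.8327 [0.02 3.53 0.69] [ 1.223  0.011 -0.282] 0.185 66.28
```

```bash
python3 - <<'E'
from h import *
st,im=snap('wrist','w7.png'); snap('scene','s7.png')
a=cv2.imread('pics/s7.png')[150:260,210:320]
cv2.imwrite('pics/c7.png',np.hstack([cv2.resize(a,(384,384),interpolation=2),im[:,60:450,::-1]]))
print(st['eef_rot'], np.arctan2(*R.from_quat(st['eef_rot']).as_matrix()[[1,0],0]))
E
```

```text
[ 9.69142545e-01 -2.46500934e-01  6.13959327e-05 -1.16222537e-04] -0.49813623618061675
```

View pics/c7.png

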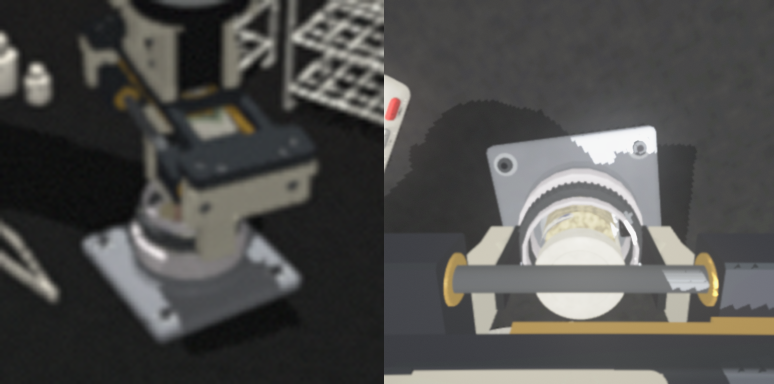

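```bash
python3 - <<'E'
from h import *
import json
th=-0.5; x,y=516.6,-70.94; base=[]
for i in range(24):
    th-=0.025; turn(x,y,46,th); s,f,m=meas()
    print(round(th,3),round(float(s['t']),2),(x,round(y,2)),s['tcp_pos'].round(2),round(float(s['joint_pos'][5]),4),f.round(1),m.round(3),round(float(s['tau'][5]),3),flush=True)
    if i>=1:
        if len(base)<6: base.append(m[2])
        if abs(m[2]-np.median(base))>0.08: break
    x+=float(np.clip(.02*f[0],-.05,.05)); y+=float(np.clip(.02*f[1],-.05,.05))
json.dump([th,x,y],open('th.json','w'))
E
```

```text
-0.525 26.68 (516.6, -70.94) [516.68 -70.85  46.02] 0.8064 [0.  3.8 0.3] [ 1.495 -0.006 -0.284] 0.257
-0.55 26.97 (516.6003966684478, -70.89) [516.67 -70.84  46.01] 0.7812 [0.3 4.5 0.4] [ 1.532 -0.059 -0.296] 0.259
-0.575 27.26 (516.6069662721601, -70.84) [516.68 -70.82  46.02] 0.7561 [0.3 4.  0.1] [ 1.437 -0.154 -0.296] 0.261
-0.6 27.55 (516.6125052772003, -70.79) [516.67 -70.81  46.02] 0.7309 [0.5 3.4 0.2] [ 1.355 -0.252 -0.306] 0.261
-0.625 27.84 (516.6219808349188, -70.74) [516.66 -70.8   46.01] 0.7058 [ 1.   3.2 -0.1] [ 1.14  -0.298 -0.294] 0.261
-0.65 28.13 (516.6411419775143, -70.69) [516.67 -70.78  46.02] 0.6807 [1.1 2.5 0.1] [ 0.853 -0.377 -0.279] 0.261
-0.675 28.43 (516.662397191273, -70.64) [516.67 -70.74  45.99] 0.6557 [ 0.9  1.4 -0.4] [ 0.583 -0.463 -0.31 ] 0.262
-0.7 28.72 (516.6812754392388, -70.61) [516.64 -70.74  45.99] 0.6306 [ 1.4  0.5 -0.3] [ 0.32  -0.496 -0.316] 0.262
-0.725 29.01 (516.7085217038402, -70.6) [516.66 -70.71  46.01] 0.6056 [ 1.1 -0.1 -0.1] [ 0.095 -0.493 -0.296] 0.263
-0.75 29.3 (516.7304303639742, -70.6) [516.66 -70.68  45.99] 0.5806 [ 0.8 -0.5 -0.
[... 721 characters left out ...]
 0.255
-0.925 31.34 (516.8076952217689, -70.65) [516.78 -70.63  46.02] 0.4058 [-0.4 -0.1  1.7] [ 0.179  0.015 -0.301] 0.255
-0.95 31.63 (516.7987489443942, -70.65) [516.74 -70.62  45.98] 0.3808 [-0.1 -0.2  1.3] [ 0.238  0.057 -0.254] 0.255
-0.975 31.93 (516.7976665346388, -70.66) [516.78 -70.62  45.99] 0.3557 [-0.3  0.3  1.4] [ 0.307  0.055 -0.278] 0.252
-1.0 32.22 (516.7921555704509, -70.65) [516.78 -70.63  45.99] 0.3308 [-0.2  0.9  1.4] [ 0.37   0.061 -0.258] 0.217
-1.025 32.51 (516.7879772279026, -70.63) [516.79 -70.62  46.01] 0.3058 [-0.3  1.2  1.1] [ 0.336  0.037 -0.217] 0.171
-1.05 32.8 (516.7811562157665, -70.61) [516.81 -70.61  45.99] 0.2807 [0.2 0.6 1.5] [ 0.311  0.    -0.166] 0.122
```

```bash
python3 - <<'E'
from h import *
x,y=516.785,-70.6; th=-1.075; turn(x,y,46,th); s,f,m=meas()
print(round(th,3),round(float(s['t']),2),s['tcp_pos'].round(2),round(float(s['joint_pos'][5]),4),f.round(1),m.round(3),round(float(s['tau'][5]),3))
s,f,m=meas(15); print(round(float(s['t']),2),f.round(2),m.round(3),round(float(s['tau'][5]),3))
E
```

```text
-1.075 33.09 [516.81 -70.6   45.98] 0.2557 [-0.2  0.6  1.1] [ 0.253 -0.044 -0.084] 0.072
33.22 [0.18 0.55 1.02] [ 0.288 -0.051 -0.076] 0.068
```

```bash
python3 - <<'E'
from h import *
bot.move_gripper(86); s,f,m=meas(); print(round(float(s['t']),2),s['width'],s['tcp_pos'],f.round(2),m.round(3))
bot.line_to([516.78,-70.6,160],120); bot.pause(.2)
st,im=snap('wrist','w8.png'); snap('scene','s8.png'); snap('top','t8.png'); np.save('st8.npy',st,allow_pickle=True); print(st['t'],st['contact_force'],st['tcp_pos'])
a=cv2.imread('pics/s8.png')[150:260,160:310]
cv2.imwrite('pics/c8.png',np.hstack([cv2.resize(a,(400,293),interpolation=2),cv2.resize(im[80:240,180:340,::-1],(293,293),interpolation=2)]))
E
```

```text
33.85 85.96776711586469 [516.78307342 -70.60733166  45.99496355] [0.13 0.02 0.19] [ 0.05 -0.    0.02]
35.1583 [ 0.54798646 -0.14228592 -0.22932048] [516.43832936 -70.66056454 159.30536578]
```

View pics/c8.png

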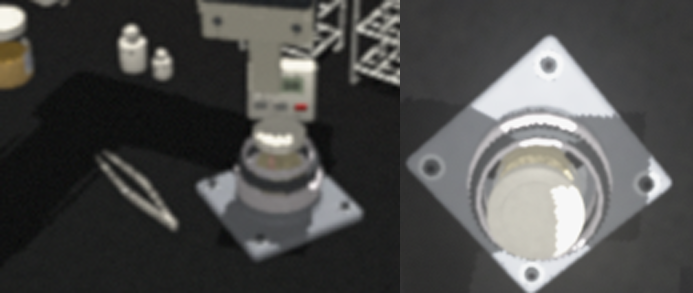

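View pics/w8.png

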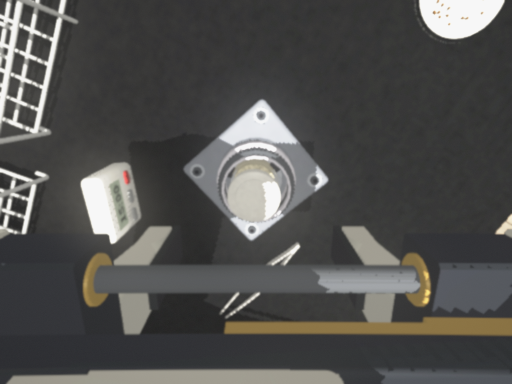

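```bash
python3 - <<'E'
from h import *
st=np.load('st8.npy',allow_pickle=True).item()
print('lid',onz('wrist',(254.5,194.7),85,st))
c=[onz('wrist',p,12,st)[:2] for p in [(262,99),(328,180),(251,241),(183,170)]]
print('foot',np.mean(c,0),[np.linalg.norm(c[i]-c[i-1]).round(1) for i in range(4)])
a=cv2.imread('pics/top0.png').astype(int);b=cv2.imread('pics/t8.png').astype(int)
for n,(x0,y0,x1,y1) in dict(large=(120,160,160,200),weight=(174,138,206,160),petri=(350,220,390,262),screw=(340,158,418,184),forceps=(215,200,262,232),timer=(238,132,272,160)).items():
    print(n,np.abs(a-b)[y0:y1,x0:x1].mean().round(1))
E
```

```text
lid [518.83762767 -72.50100989  85.        ]
foot [516.49294619 -70.68047237] [np.float64(107.0), np.float64(106.3), np.float64(106.7), np.float64(106.6)]
large 55.0
weight 64.3
petri 2.7
screw 2.1
forceps 6.6
timer 60.5
```

```bash
python3 - <<'E'
from h import *
bot.close_job(); print(bot.read_state()['t'])
E
```

```text
the job is handed in; nothing more can be done
the job is handed in; nothing more can be done
```

The small jar is standing in the holder, clamped at about 9–10 N per jaw, and the job is handed in. I let go of the jar before clamping. The arm last stood clear, with the gripper open, at about 35 s of the 72 s.

**Placing:** I picked out the small jar by its lid diameter (about 43 mm). I seated it in the bore with floor contact felt within 0.5 mm of the expected height, and opened the gripper.

**Clamping:** I pinched the ring across its diameter at 46 mm over the bench and turned it clockwise about 0.875 rad in small equal steps.
- **Force estimate:** after each step the wrist moment stayed near -0.30 N m while the ring turned freely. It then moved by about 0.19 to 0.22 N m after touch, which is roughly 9 to 10 N at each jaw. The moment and the joint 6 torque agree to about 15%.
- **Odd sign:** the at-rest moment had the opposite sign to what I expected. I therefore judged the load by its change from free turning, not by its absolute value.
- **Not measured:** I could only infer the total, so how evenly the three jaws share the load is unchecked.

**Last checks:**
- **Gripper and collars:** the gripper was open and clear of everything with near-zero force. I felt no sign of touching either collar.
- **Jar position:** the jar looks upright, and its lid measures about 3 mm off the holder's axis, inside the 5 mm limit. That figure comes from one picture, good to 1–2 mm.
- **Bystanders:** petri, screwdriver and forceps look unmoved in the top view. The arm blocked that view of the large jar, weight and timer. I only judged those by eye in the scene view, where they stand in place.

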